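# Set the mill's grind and lock it

## Robot

A 6-joint arm with a two-finger parallel gripper is mounted at the origin on a cart in front of the work surface, level with it; the furniture and walls round the work are solid. World frame = base frame: x ahead of the robot, y to its left, z up, the work surface at z = 0. Lengths are in m, angles in rad, forces in N, time in s.
With the tool pointing down it reaches from about 0.375 to 0.9 m from the base axis. Payload 3.1 kg.
Tool frame: the origin (TCP) lies between the finger pads; the fingertips stand manip.finger_overhang ahead of it and the grasp point (between the pads) lies 5 mm behind it (manip.finger_overhang is the distance from the TCP to the fingertips, in m); z points along the fingers, y is the line along which they close (so a half turn about z gives the same grasp; the last joint's range is limited). The gripper opens to 85 mm and grips with 20 to 120 N. Pads are 22 mm wide; open, the fingers measure 114 mm over their backs; the gripper's body (76 mm by 85 mm) begins 54 mm behind the grasp point. The pads swing forward as they close: fully open they stand 13 mm farther back than shut.
Start: joints at [-1.494, 0.527, 1.433, -0, 1.181, -0.178], TCP at [0.158, -0.605, 0.22] pointing down, gripper open.
Joint ranges: [-3.08, 3.08], [-0.75, 2.2], [0.22, 2.44], [-1.43, 4.57], [0, 2.65], [-2.85, 2.85]. Speed limits (rad/s): [2.79, 2.79, 3.14, 3.14, 3.14, 3.14].

## Interface

Orientations are given as a unit quaternion [x, y, z, w].
In Python, from station import manip gives the robot as it stands.
- The arm moves only by the tool drive_tool, never from a script. Its argument "plan" is a list of rows, each a list of 7 numbers: the shift along the tool's x, y, z in m, then the turn, a rotation vector about the tool's x, y, z in degrees, then the opening, from -1 (shut) to 1 (fully open). In form: [[x, y, z, wx, wy, wz, gripper], ...]. A call has 1 to 10 rows; each row shifts and turns the commanded pose from where the row before left it, along the tool's axes as they then stand; what a row does not reach is not made up. A row lasts 1/10 s, in which the tool goes at most 50 mm and 8.59 degrees, less where a joint would pass 70% of its speed; a pose out of reach is approached as far as the arm can. A call is refused whole if a number of a shift passes 0.05 or a number of a turn 8.59, either way. A call with a gripper value outside its range is refused whole. The fingers move at their own pace and stop on an object; "newtons" is the grip in N (left out, the last holds). Time passes only in rows, so rows that do not move let the fingers close. It gives the time, the measured TCP pose, the force, the opening and the grip force at its end, in the units of the state.
- manip.sense(): the state, without advancing time (a new reading comes with each control period).
- manip.snapshot(name): name is "scene" or "top" or "wrist"; returns a dict with "image" (420x560x3 uint8, red, green, blue), "z_map" (420x560 float32, m along the optical axis (not along the pixel's ray), 0 where there is no reading), "fov_y" (degrees; the focal length in pixels is half the picture's height over the tangent of half this angle, whatever the lens; pixels are square), "cx", "cy" (the principal point, pixels), "k1" (the pictures are not rectified: a ray, as slopes to the right and down, at radius r is drawn at 1 + k1 r^2 times it, then the intrinsics apply), "extrinsics" (4x4, takes a point from camera to world coordinates); the wrist camera has in their place "mount" (4x4, takes a point from camera to tool coordinates, whose origin is the TCP and whose axes are the flange's). Camera axes: x right, y up, looking along -z (the intrinsics and any distortion apply to the point x, -y, -z); pixel columns grow to the right and rows downward; lengths in m; the calibration is good to about 2 mm. A picture is of the moment at which its call begins: read the wrist's pose just before it.
- manip.sign_off(): hands the job in; it is judged then, once.
The state is a dict: "t": time; "q": joint angles; "qd": joint speeds; "tau": joint torques, N m; "tcp_pos": TCP position; "tool_rot": TCP orientation; "force": force on the tool from outside, world axes, zero at the start; "ft_torque": the same for the moment, N m; "finger_gap": opening from 0.0 (shut) to 1.0 (fully open); "gripper_force": force on a finger pad.
Only numpy, scipy, OpenCV 4.12 (cv2) and the standard library are available. Lean on these libraries where they do the work, as an engineer would, in place of code of your own. Each camera call takes 0.05 s, during which the arm holds its last target. There are 200 camera calls.

## Task

Turn the grip knob on top of the small mill clockwise until its pointer lines up with the raised index tab on the dial. Then turn the knurled lock ring under the knob clockwise until you feel it bind, and nip it up about ten degrees more, no harder, leaving the knob on its setting. Do not shift or knock over the things standing round the mill.

Things in the scene. Friction and masses are not known exactly. Their poses are not given: they have to be found in the camera images.
- mill: small white electric mill, fixed to the worktop, 212 x 150 x 80 mm. Origin: at worktop height under the vertical control axis; x points to its back, where a steel feed port (48 mm across, top at 92 mm) stands 100 mm behind the axis. On top lies a dial plate 146 mm across at 81.5 mm; on the axis stand a neck, the lock ring (94 to 114 mm above the worktop) and the knob (116 to 142 mm)
- mill_axis (a point): point on the control axis 80 mm above the worktop; axes as the mill's
- tab_mark (a point): top of the raised steel index tab (14 x 7 mm, 7 mm high) at the edge of the dial plate, 66 mm from the control axis; its x axis points straight out from the control axis. The tab is where the wanted setting is; it varies from time to time and is too stiff to be moved
- pointer (a point): tip of the white pointer at one end of the knob's grip bar, 30 mm from the control axis, 122 mm above the worktop; its x axis points straight out along the pointer. Lined up means that it points the same way from the axis as the tab
- knob_grip (a point): centre of the knob's black grip bar, on the control axis, 132 mm above the worktop; bar 44 mm long along x (the pointer's direction), 14 mm thick along y, 24 mm high, its top 142 mm above the worktop. It turns about the axis with 0.12 N m of friction, stays where it is left, and starts 0.5 to 1.5 rad counterclockwise (from above) of the tab; its stops lie beyond
- ring_mid (a point): centre of the knurled steel lock ring, on the control axis, 104 mm above the worktop; 60 mm across, 20 mm high, its foot 12.5 mm above the dial plate. Can be gripped at any angle. Turns clockwise (from above) freely (0.04 N m) for 0.3 to 1.0 rad, not known beforehand, then binds and turns on against 0.45 N m (grip firmly, some 70 N). Stays where it is left; the knob does not follow
- collet (a joint): how far the lock ring has squeezed the hidden collet inside the neck, in m: 0 while the ring is loose, then 4 mm per rad of further turning after it binds (ten degrees is 0.0007 m). The reading is noisy by about half of that
- salt_shaker: salt shaker, glass with a steel cap, 44 mm across, 90 mm high, origin under its middle, standing to the left of the mill; leave alone
- spice_jar: spice jar with a cap, 46 mm across, 106 mm high, origin under its middle, standing to the right of the mill; leave alone
- mug: two-tone mug with a handle, 78 x 113 x 100 mm, origin under its middle, standing behind the mill; leave alone
- jam_jar: jam jar, 71 mm across, 110 mm high, origin under its middle, well to the right; leave alone
- paste_tin: food tin, 75 mm across, 58 mm high, origin under its middle, well to the right; leave alone

How it is judged:
On the way, in this order (a step that is already met when the one before it is completed fails the run):
1. the knob's pointer is lined up with the index tab, to 0.10 rad, with the ring still loose (angle between the x axis of pointer and the x axis of tab_mark, either way round below 0.1 rad and value of joint collet below 0.00015 m), for 0.2 s.
2. the lock ring has been nipped up past where it binds (value of joint collet above 0.00028 m), for 0.2 s.
At the end, for the whole second after the job is handed in: the pointer is within 0.10 rad of the index tab's direction and the lock ring is tight: turned 0.07 to 0.32 rad past where it binds (collet squeezed 0.28 to 1.28 mm) (angle between the x axis of pointer and the x axis of tab_mark, either way round below 0.1 rad and value of joint collet between 0.00028 and 0.00128 m); the robot touches nothing.
It fails at once if the lock ring is overtightened: more than 0.32 rad past where it binds (collet over 1.28 mm) (value of joint collet above 0.00128 m).
It fails at once if a thing standing round the mill is shifted by more than 30 mm or tipped (distance of any of salt_shaker, spice_jar, mug, jam_jar, paste_tin from where it was at the start of the episode above 0.03 m or angle between any of salt_shaker, spice_jar, mug, jam_jar, paste_tin's own z axis and vertical above 0.5 rad).
It also fails if it takes over 64 s, if anything falls off the work surface, if the arm or the gripper's body presses on something with over 40 N, if the wrist force passes 120 N, or if a joint passes its speed limit or range.

## Working session

There is one attempt and no reset: what is moved stays moved. The work goes in short steps, Python scripts to look and compute and a tool call to move; the robot and the scene stay as the last step left them, time stands still between calls to the robot, and variables do not carry over. Pictures are saved under pics/ and viewed, at most 11 in all, crops included, and the job is handed in when it is done.

Besides the shell and the picture viewer there is one more tool, called after "Call:" as name(argument=value, ...), one argument or row to a line, values as JSON. drive_tool: Moves the arm, as the interface text tells. Its arguments: {"type":"object","properties":{"plan":{"type":"array"},"newtons":{"type":"number"}},"required":["plan"]}

```bash
mkdir -p pics; cat > h.py <<'E'
import numpy as np, cv2
from station import manip
from scipy.spatial.transform import Rotation as R
def snap(n):
    s=manip.sense(); d=manip.snapshot(n)
    if 'mount' in d:
        T=np.eye(4);T[:3,:3]=R.from_quat(s['tool_rot']).as_matrix();T[:3,3]=s['tcp_pos'];d['E']=T@np.array(d['mount'])
    else: d['E']=np.array(d['extrinsics'])
    return d
def rays(d,uv):
    uv=np.atleast_2d(np.array(uv,float));h=d['image'].shape[0];f=h/2/np.tan(np.radians(d['fov_y'])/2)
    p=(uv-[d['cx'],d['cy']])/f; q=p.copy()
    for _ in range(20): q=p/(1+d['k1']*(q**2).sum(1,keepdims=True))
    v=np.c_[q[:,0],-q[:,1],-np.ones(len(q))]
    return d['E'][:3,3],v@d['E'][:3,:3].T,v
def onplane(d,uv,z):
    o,w,_=rays(d,uv); return o+w*((z-o[2])/w[:,2])[:,None]
def depthpts(d,uv):
    uv=np.atleast_2d(uv).astype(int);o,w,_=rays(d,uv);return o+w*d['z_map'][uv[:,1],uv[:,0]][:,None]
def save(d,n): cv2.imwrite('pics/'+n,d['image'][:,:,::-1])
E
python3 - <<'E'
from h import *
s=manip.sense();print(s, manip.finger_overhang)
for n in('scene','top'):
    d=snap(n);save(d,n+'0.png');print(n,d['E'].round(3).tolist(),d['fov_y'],d['k1'])
E
```

```text
{'t': 0.0, 'q': array([-1.49350268e+00,  5.28500911e-01,  1.43389079e+00,  9.71962840e-06,
        1.18141204e+00, -1.78497390e-01]), 'qd': array([-0.00072582, -0.00043256,  0.00222565,  0.00088306, -0.00123453,
       -0.00046271]), 'tau': array([ 4.50157177e-04, -4.42348516e+01, -1.78023988e+01, -1.03098841e-04,
        8.56720872e-03, -3.06549293e-07]), 'tcp_pos': array([ 0.15810649, -0.60390647,  0.21861597]), 'tool_rot': array([ 9.91832141e-01,  1.27545218e-01,  6.04068498e-05, -1.10389951e-03]), 'force': array([-0.26017562, -0.33336926, -0.23217387]), 'ft_torque': array([ 0.00598059, -0.06142814, -0.03383849]), 'gripper_force': 0.0, 'finger_gap': 1.0006564541368446} 0.014
scene [[-0.476, 0.521, -0.708, -0.363], [-0.879, -0.301, 0.37, 0.356], [-0.02, 0.799, 0.601, 0.906], [0.0, 0.0, 0.0, 1.0]] 50.88679734010605 -0.08370042157099226
top [[-0.004, 0.991, -0.135, 0.43], [-1.0, -0.002, 0.018, -0.146], [0.017, 0.135, 0.991, 1.069], [0.0, 0.0, 0.0, 1.0]] 53.859007580646114 -0.03629499496421284
```

View pics/top0.png

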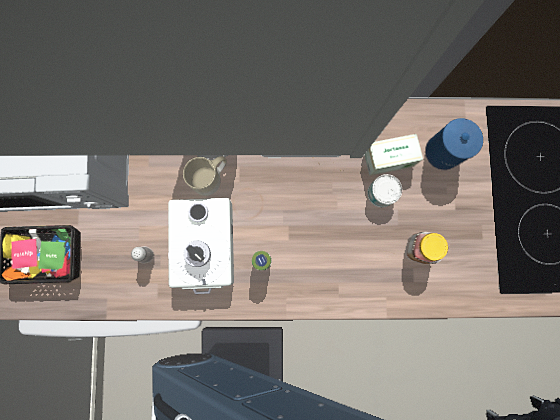

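View pics/scene0.png

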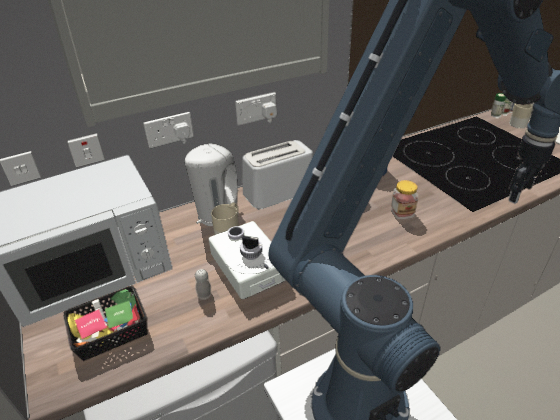

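The top view shows the mill with the knob near (198,254), the feed port at (198,212), the mug at (203,172), the salt shaker at (141,254) and the spice jar at (261,260). The scene view shows the same layout, with the arm off to the right.

```bash
python3 - <<'E'
from h import *
d=snap('top')
for n,uv,z in[('knob',(198,254),.142),('port',(198,212),.092),('salt',(141,252),.09),('spice',(261,260),.106),('mug',(200,172),.1)]:
    print(n,onplane(d,uv,z).round(4),depthpts(d,uv).round(4))
print(depthpts(d,[(200,140),(350,140),(200,60),(100,190),(60,170),(50,265)]).round(3))
c=d['image'][190:300,150:250];cv2.imwrite('pics/k0.png',cv2.resize(c,None,fx=5,fy=5,interpolation=cv2.INTER_CUBIC)[:,:,::-1])
w=snap('wrist');print(np.array(w['mount']).round(3),w['fov_y'])
E
```

```text
knob [[0.4646 0.0247 0.142 ]] [[0.4646 0.0249 0.1409]]
port [[0.5661 0.0361 0.092 ]] [[0.5661 0.036  0.0922]]
salt [[0.4714 0.1688 0.09  ]] [[0.4716 0.1705 0.0847]]
spice [[ 0.4516 -0.1147  0.106 ]] [[ 0.4516 -0.1147  0.1063]]
mug [[0.6617 0.0321 0.1   ]] [[0.6825 0.048  0.0128]]
[[ 0.59  -0.054  0.572]
 [ 0.589 -0.24   0.574]
 [ 0.59  -0.089  0.771]
 [ 0.601  0.232  0.189]
 [ 0.63   0.288  0.253]
 [ 0.441  0.402  0.055]]
[[ 0.     0.957  0.29   0.073]
 [ 1.     0.    -0.002 -0.001]
 [-0.001  0.29  -0.957 -0.155]
 [ 0.     0.     0.     1.   ]] 67.29816366850321
```

View pics/k0.png

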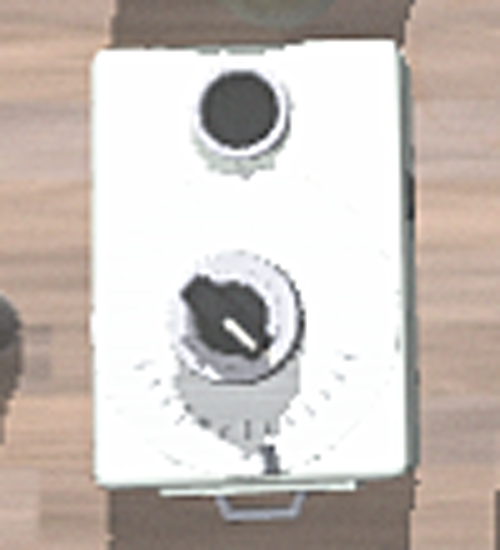

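The crop shows the pointer's white line running from (225,320) to (255,350), down and to the right. The tab is at (268,458). So the knob needs roughly 0.6 rad clockwise. Next I move the wrist camera over the mill.

Call:
drive_tool(
  plan=[
    [0,0,-0.05,0,0,0,1],
    [0.041,-0.0245,0,0,0,0,1],
    [0.041,-0.0245,0,0,0,0,1],
    [0.041,-0.0245,0,0,0,0,1],
    [0.041,-0.0245,0,0,0,0,1],
    [0.041,-0.0245,0,0,0,0,1],
    [0.041,-0.0245,0,0,0,0,1],
  ],
)

```text
t: 0.9
tcp_pos: [0.36, -0.3986, 0.2696]
tool_rot: [0.992, 0.127, 0.0, -0.0]
force: [0.7, 0.0, -0.8]
finger_gap: 1.001
gripper_force: 0.0
```

Call:
drive_tool(
  plan=[
    [0.0187,-0.0428,0,0,0,0,1],
    [0.0187,-0.0428,0,0,0,0,1],
    [0.0187,-0.0428,0,0,0,0,1],
    [0.0187,-0.0428,0,0,0,0,1],
    [0.0187,-0.0428,0,0,0,0,1],
    [0.0187,-0.0428,0,0,0,0,1],
    [0.0187,-0.0428,0,0,0,0,1],
    [0.0187,-0.0428,0,0,0,0,1],
    [0.0187,-0.0428,0,0,0,0,1],
    [0,0,0,0,0,0,1],
  ],
)

```text
t: 1.9
tcp_pos: [0.4238, 0.0202, 0.2696]
tool_rot: [0.991, 0.132, 0.0, -0.001]
force: [-0.4, -0.1, -0.4]
finger_gap: 1.001
gripper_force: 0.0
```

```bash
python3 - <<'E'
from h import *
s=manip.sense();print(s['t'],s['tcp_pos'],s['tool_rot'],s['q'],s['force'])
d=snap('wrist');save(d,'w1.png');np.save('w1.npy',d,allow_pickle=True)
E
```

```text
1.9 [0.42375149 0.02022738 0.26962133] [ 9.91304137e-01  1.31586426e-01  1.92939224e-05 -1.05855394e-03] [-0.21853944  0.18380822  1.84081341  0.00222631  1.11766273  1.08734309] [-0.38663324 -0.06841829 -0.36676823]
```

View pics/w1.png

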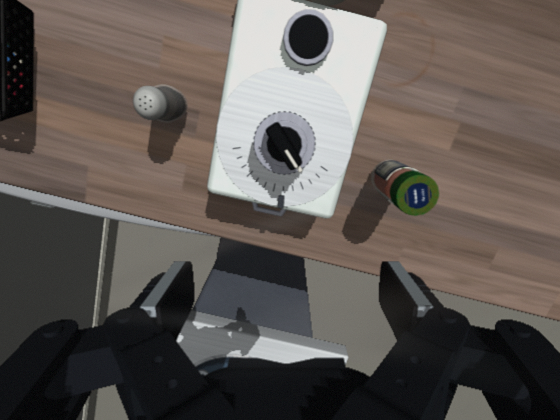

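The wrist view shows the knob bar near (285,145), with the pointer running from (287,150) to (298,170). The ring is centred near (284,142) and the tab is near (281,200). Now to measure these properly.

```bash
python3 - <<'E'
from h import *
d=np.load('w1.npy',allow_pickle=True).item();im=d['image'];hsv=cv2.cvtColor(im,cv2.COLOR_RGB2HSV)
c=im[100:220,210:360];cv2.imwrite('pics/w1c.png',cv2.resize(c,None,fx=5,fy=5,interpolation=cv2.INTER_CUBIC)[:,:,::-1])
def big(m,roi):
    M=np.zeros(m.shape,np.uint8);x0,y0,x1,y1=roi;M[y0:y1,x0:x1]=m[y0:y1,x0:x1]
    n,l,st,ce=cv2.connectedComponentsWithStats(M);i=1+st[1:,4].argmax();return (l==i),st[i],ce[i]
g=hsv[:,:,2]
# feed port dark hole, dial top depth slices
H,W=g.shape;vv,uu=np.mgrid[:H,:W];P=depthpts(d,np.c_[uu.ravel(),vv.ravel()]).reshape(H,W,3);z=P[:,:,2]
roi=np.zeros_like(z,bool);roi[95:215,205:365]=1
for nm,lo,hi in[('bartop',.135,.15),('ringtop',.108,.12),('tab',.0855,.092)]:
    m=roi&(z>lo)&(z<hi);q=P[m];print(nm,m.sum(),np.median(q,0).round(4),q.mean(0).round(4))
    if nm=='ringtop':
        h=cv2.convexHull(np.argwhere(m)[:,::-1].astype(np.int32));pts=P[h[:,0,1],h[:,0,0]][:,:2].astype(np.float32);print(cv2.minEnclosingCircle(pts))
    if nm=='bartop':
        r=cv2.minAreaRect((q[:,:2]*1000).astype(np.float32));print(r)
    if nm=='tab': print((q[:,:2]*1000).round(0).tolist()[:40])
m,st,ce=big((g<60).astype(np.uint8),(270,5,345,70));print('port',st,onplane(d,ce,.092))
print('dialplate z',np.median(z[115:140,225:245]))
E
```

```text
bartop 778 [0.4659 0.0347 0.1426] [0.4658 0.0345 0.1425]
((465.1020812988281, 34.19911193847656), (43.98320388793945, 14.027569770812988), 47.725311279296875)
ringtop 1872 [0.4685 0.0358 0.1152] [0.4673 0.035  0.1153]
((0.4650048315525055, 0.034082140773534775), 0.030755219981074333)
tab 77 [0.4014 0.0208 0.089 ] [0.4012 0.0208 0.089 ]
[[407.0, 24.0], [407.0, 23.0], [407.0, 22.0], [408.0, 21.0], [408.0, 20.0], [406.0, 25.0], [406.0, 24.0], [407.0, 23.0], [407.0, 22.0], [407.0, 21.0], [407.0, 20.0], [407.0, 19.0], [405.0, 25.0], [405.0, 24.0], [406.0, 23.0], [406.0, 22.0], [406.0, 21.0], [406.0, 20.0], [406.0, 18.0], [403.0, 25.0], [404.0, 24.0], [405.0, 22.0], [405.0, 21.0], [405.0, 20.0], [405.0, 19.0], [402.0, 24.0], [403.0, 23.0], [403.0, 22.0], [404.0, 21.0], [404.0, 20.0], [404.0, 19.0], [401.0, 24.0], [402.0, 22.0], [402.0, 21.0], [402.0, 20.0], [403.0, 19.0], [400.0, 24.0], [401.0, 23.0], [401.0, 22.0], [401.0, 21.0]]
port [ 289   15   39   44 1322] [[0.56527058 0.03759092 0.092     ]]
dialplate z 0.0823403029970825
```

View pics/w1c.png

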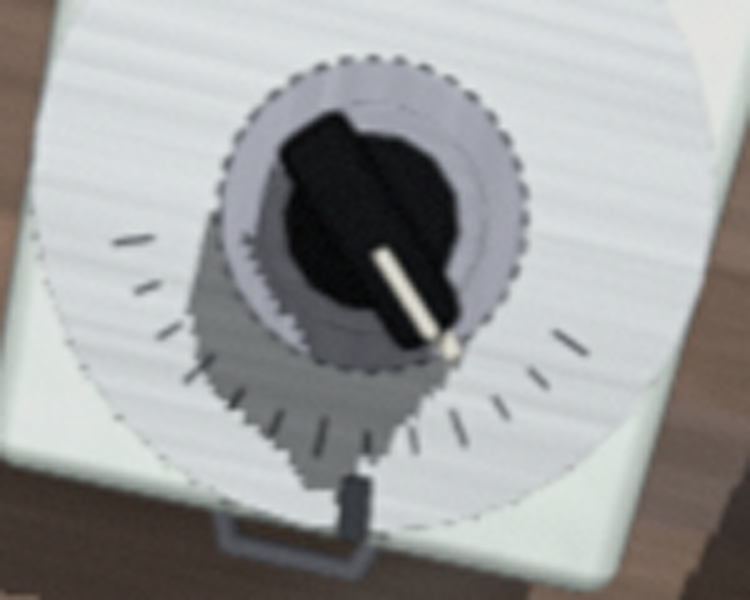

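The measurements agree with the given sizes:

| Item | Measured | Check |
|---|---|---|
| Axis | (0.465, 0.034) | ring radius 30.8 mm, bar 44 x 14 mm |
| Tab | 65 mm from axis, direction -168.2° | 66 mm given |
| Pointer | direction -132.3° | inside the given 0.5–1.5 rad |

The knob therefore turns about 35.9° clockwise. I'll align the gripper over the bar first.

Call:
drive_tool(
  plan=[
    [0.0217,-0.0013,0,0,0,0,1],
    [0.0217,-0.0013,0,0,0,0,1],
    [0,0,0,0,0,-8.15,0.2],
    [0,0,0,0,0,-8.15,0.2],
    [0,0,0,0,0,-8.15,0.2],
    [0,0,0,0,0,-8.15,0.2],
    [0,0,0.04,0,0,0,0.2],
    [0,0,0.04,0,0,0,0.2],
    [0,0,0,0,0,0,0.2],
  ],
  newtons=40,
)

```text
t: 2.85
tcp_pos: [0.4618, 0.0276, 0.1858]
tool_rot: [0.917, 0.4, -0.005, -0.003]
force: [-0.5, 0.9, -0.1]
finger_gap: 0.6
gripper_force: 0.0
```

Call:
drive_tool(
  plan=[
    [0,0,0,0,0,0,0.2],
  ],
)

```text
t: 2.95
tcp_pos: [0.4656, 0.0275, 0.1896]
tool_rot: [0.917, 0.4, -0.001, -0.0]
force: [-0.5, 0.3, 0.2]
finger_gap: 0.599
gripper_force: 0.0
```

```bash
python3 - <<'E'
from h import *
def rep():
    s=manip.sense();M=R.from_quat(s['tool_rot']).as_matrix();D=np.r_[.465,.034,.134]-s['tcp_pos']
    print(s['t'],s['tcp_pos'].round(4),'yaw',np.degrees(np.arctan2(M[1,0],M[0,0])).round(2),'z',M[:,2].round(4),'dtool',(M.T@D).round(4),s['force'].round(2),s['ft_torque'].round(3),s['finger_gap'].round(3),s['gripper_force'],s['q'].round(3))
rep()
E
cat >> h.py <<'E'
def rep(z=.134,xy=(.465,.034)):
    s=manip.sense();M=R.from_quat(s['tool_rot']).as_matrix();D=np.r_[xy,z]-s['tcp_pos']
    print(round(s['t'],2),s['tcp_pos'].round(4),'yaw',np.degrees(np.arctan2(M[1,0],M[0,0])).round(2),'z',M[:,2].round(4),'dtool',(M.T@D).round(4),s['force'].round(2),s['ft_torque'].round(3),s['finger_gap'].round(3),s['gripper_force'])
E
```

```text
Traceback (most recent call last):
AttributeError: 'float' object has no attribute 'round'
```

```bash
sed -i "s/s\['finger_gap'\].round(3)/round(float(s['finger_gap']),3)/" h.py; cat >> h.py <<'E'
def bar(n,axis=(.465,.034)):
    d=snap(n);H,W=d['z_map'].shape;vv,uu=np.mgrid[:H,:W];P=depthpts(d,np.c_[uu.ravel(),vv.ravel()]).reshape(-1,3)
    ok=(d['z_map'].ravel()>0)&(np.hypot(P[:,0]-axis[0],P[:,1]-axis[1])<.04)
    for lo,hi in((.136,.148),(.109,.119)):
        q=P[ok&(P[:,2]>lo)&(P[:,2]<hi)]
        if len(q)>20: print(n,len(q),'z',np.median(q[:,2]).round(4),cv2.minAreaRect((q[:,:2]*1000).astype(np.float32)),cv2.minEnclosingCircle((q[:,:2]*1000).astype(np.float32)))
    return d
E
python3 - <<'E'
from h import *
rep(); d=bar('wrist');save(d,'w2.png');bar('top');rep()
E
```

```text
2.95 [0.4656 0.0275 0.1896] yaw 47.16 z [-1.5e-03  1.0e-04 -1.0e+00] dtool [ 0.0044 -0.0049  0.0556] [-0.46  0.26  0.19] [0.004 0.049 0.017] 0.599 0.0
wrist 1247 z 0.1427 ((465.4038391113281, 35.15158462524414), (43.35968780517578, 13.650858879089355), 47.297698974609375) ((464.9503479003906, 35.315155029296875), 22.16813087463379)
wrist 2784 z 0.1152 ((466.1748046875, 35.18783187866211), (58.80230712890625, 60.95951843261719), 43.92276382446289) ((465.3140563964844, 34.331661224365234), 30.869741439819336)
top 44 z 0.1413 ((458.17327880859375, 23.76605224609375), (15.222481727600098, 13.90110969543457), 49.02585220336914) ((457.9842224121094, 24.128299713134766), 9.007902145385742)
top 171 z 0.1145 ((459.62994384765625, 20.73125648498535), (30.206897735595703, 57.83031463623047), 64.74928283691406) ((463.41973876953125, 28.76648712158203), 29.008394241333008)
3.05 [0.4672 0.0276 0.1912] yaw 47.2 z [ 3.3e-03 -7.0e-04 -1.0e+00] dtool [ 0.0031 -0.0061  0.0572] [-0.44  0.44 -0.82] [ 0.019  0.057 -0.017] 0.598 0.0
```

View pics/w2.png

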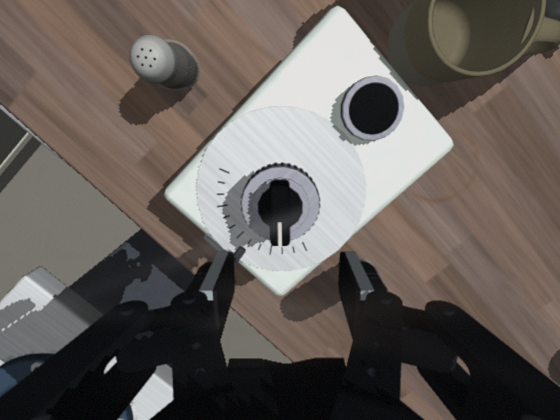

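The bar sits vertically at (280,210), between the open fingers at (218,275) and (352,275), with the pointer downwards. The axis is confirmed at (0.465, 0.0347). I'll centre, descend, then check before closing.

Call:
drive_tool(
  plan=[
    [0.0038,-0.0058,0.02,0,0,0,0.0],
    [0,0,0.02,0,0,0,0.0],
    [0,0,0,0,0,0,0.0],
    [0,0,0,0,0,0,0.0],
  ],
)

```text
t: 3.45
tcp_pos: [0.4651, 0.035, 0.151]
tool_rot: [0.916, 0.401, 0.001, 0.001]
force: [0.8, -0.7, 1.2]
finger_gap: 0.501
gripper_force: 0.0
```

```bash
python3 -c "
from h import *
rep(xy=(.465,.0345))"
```

```text
3.45 [0.4651 0.035  0.151 ] yaw 47.26 z [ 2.5e-03 -4.0e-04 -1.0e+00] dtool [-0.0005  0.0003  0.017 ] [ 0.8  -0.68  1.18] [-0.008 -0.009 -0.018] 0.501 0.0
```

Centred. Now down to z 0.134 and close on the bar.

Call:
drive_tool(
  plan=[
    [0,0,0.017,0,0,0,0.0],
    [0,0,0,0,0,0,-0.5],
    [0,0,0,0,0,0,-1],
    [0,0,0,0,0,0,-1],
    [0,0,0,0,0,0,-1],
    [0,0,0,0,0,0,-1],
    [0,0,0,0,0,0,-1],
  ],
  newtons=40,
)

```text
t: 4.15
tcp_pos: [0.4641, 0.0353, 0.1329]
tool_rot: [0.916, 0.401, 0.0, 0.0]
force: [-0.7, 0.4, -0.5]
finger_gap: 0.0
gripper_force: 0.0
```

```bash
python3 -c "
from h import *
rep()"
```

```text
4.15 [0.4641 0.0353 0.1329] yaw 47.25 z [ 5.e-04 -1.e-04 -1.e+00] dtool [-0.0003  0.0015 -0.0011] [-0.67  0.43 -0.45] [ 0.023  0.022 -0.008] 0.0 0.0
```

```bash
python3 - <<'E'
from h import *
d=snap('wrist');save(d,'w3.png');rep()
E
```

```text
4.2 [0.4641 0.0353 0.1328] yaw 47.26 z [ 3.e-04 -0.e+00 -1.e+00] dtool [-0.0003  0.0016 -0.0012] [-0.08  0.32 -0.01] [ 0.003  0.103 -0.024] 0.0 0.0
```

View pics/w3.png

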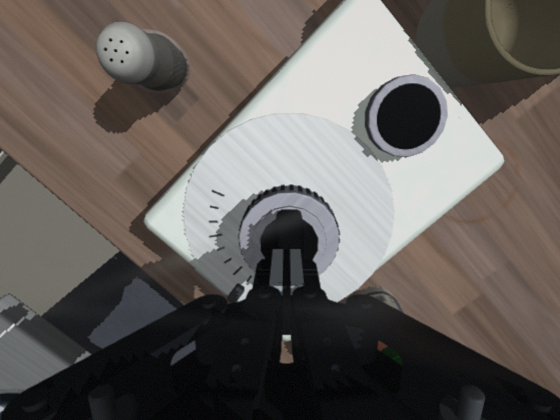

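The view shows the pads around (278–296, 248–287), apparently shut, with the knob's far end at (290,215). I'll zoom in and check the depth to see where the bar is.

```bash
python3 - <<'E'
from h import *
d=snap('wrist')
c=d['image'][190:310,220:360].astype(float);c=np.clip(c*2.0,0,255).astype(np.uint8)
cv2.imwrite('pics/w3c.png',cv2.resize(c,None,fx=5,fy=5,interpolation=cv2.INTER_CUBIC)[:,:,::-1])
for v in range(205,300,8):
    print(v,[(u,*(depthpts(d,(u,v))[0]*1000).round(0).astype(int)) for u in (262,270,278,287,295,303)])
E
```

```text
205 [(262, np.int64(469), np.int64(62), np.int64(116)), (270, np.int64(472), np.int64(58), np.int64(114)), (278, np.int64(475), np.int64(55), np.int64(115)), (287, np.int64(479), np.int64(52), np.int64(115)), (295, np.int64(482), np.int64(49), np.int64(115)), (303, np.int64(486), np.int64(45), np.int64(115))]
213 [(262, np.int64(465), np.int64(58), np.int64(115)), (270, np.int64(469), np.int64(55), np.int64(117)), (278, np.int64(475), np.int64(54), np.int64(127)), (287, np.int64(479), np.int64(52), np.int64(129)), (295, np.int64(482), np.int64(49), np.int64(130)), (303, np.int64(483), np.int64(42), np.int64(117))]
221 [(262, np.int64(462), np.int64(55), np.int64(116)), (270, np.int64(466), np.int64(52), np.int64(116)), (278, np.int64(475), np.int64(54), np.int64(140)), (287, np.int64(479), np.int64(51), np.int64(141)), (295, np.int64(482), np.int64(49), np.int64(141)), (303, np.int64(480), np.int64(40), np.int64(120))]
229 [(262, np.int64(459), np.int64(51), np.int64(118)), (270, np.int64(464), np.int64(49), np.int64(121)), (278, np.int64(473), np.int64(52), np.int64(143)), (287, np.
[... 1931 characters left out ...]
.int64(41), np.int64(177)), (303, np.int64(476), np.int64(39), np.int64(177))]
285 [(262, np.int64(465), np.int64(51), np.int64(185)), (270, np.int64(467), np.int64(48), np.int64(183)), (278, np.int64(469), np.int64(46), np.int64(183)), (287, np.int64(471), np.int64(44), np.int64(183)), (295, np.int64(474), np.int64(42), np.int64(183)), (303, np.int64(476), np.int64(40), np.int64(184))]
293 [(262, np.int64(467), np.int64(51), np.int64(192)), (270, np.int64(469), np.int64(49), np.int64(192)), (278, np.int64(470), np.int64(47), np.int64(190)), (287, np.int64(469), np.int64(41), np.int64(182)), (295, np.int64(474), np.int64(42), np.int64(190)), (303, np.int64(477), np.int64(41), np.int64(191))]
```

View pics/w3c.png

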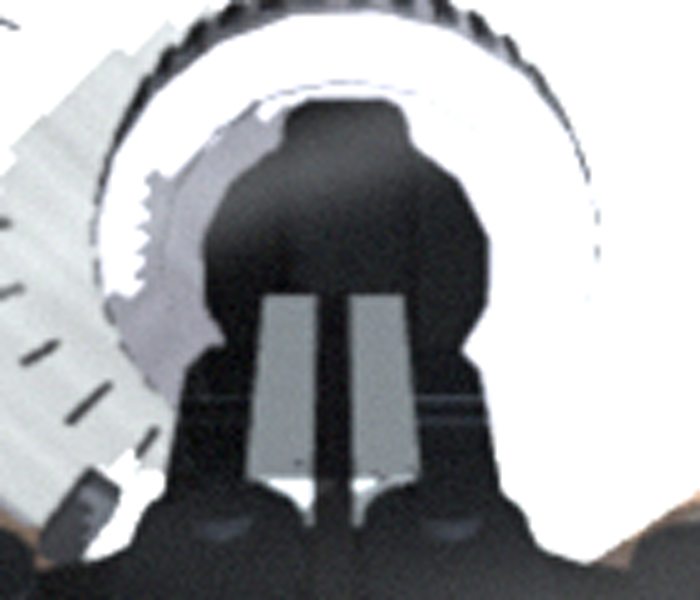

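The enlarged view shows the pads shut in mid-air above the bar. Their lower edge, at v≈249, works out at z≈0.150, while the bar top lies at 0.142. So the real fingertips are about 17 mm behind the reported TCP, not 14 mm ahead of it, and I'll go by the images. The hub top is at 0.121, so the tips should stop at about 0.124, which means TCP z≈0.107.

Call:
drive_tool(
  plan=[
    [0,0,0,0,0,0,0.0],
    [0,0,0,0,0,0,0.0],
    [0,0,0,0,0,0,0.0],
    [0,0.001,0.013,0,0,0,0.0],
    [0,0,0.013,0,0,0,0.0],
    [0,0,0,0,0,0,0.0],
  ],
)

```text
t: 4.85
tcp_pos: [0.4636, 0.0347, 0.1055]
tool_rot: [0.916, 0.401, -0.001, -0.001]
force: [-0.3, 0.1, 0.1]
finger_gap: 0.501
gripper_force: 0.0
```

Call:
drive_tool(
  plan=[
    [0,0,0,0,0,0,-0.5],
    [0,0,0,0,0,0,-1],
    [0,0,0,0,0,0,-1],
    [0,0,0,0,0,0,-1],
  ],
  newtons=40,
)

```text
t: 5.25
tcp_pos: [0.4656, 0.0346, 0.1087]
tool_rot: [0.916, 0.401, 0.001, 0.001]
force: [-2.0, 0.4, 12.4]
finger_gap: 0.152
gripper_force: 42.9
```

```bash
python3 -c "
from h import *
rep()"
```

```text
5.25 [0.4656 0.0346 0.1087] yaw 47.29 z [ 2.8e-03 -5.0e-04 -1.0e+00] dtool [-0.0008  0.     -0.0253] [-2.    0.42 12.37] [0.057 0.339 0.075] 0.152 42.924785271970904
```

The bar is gripped (gap 13 mm, 43 N). I'll ease up a touch and turn about 35.6° clockwise.

Call:
drive_tool(
  plan=[
    [0,0,-0.001,0,0,0,-1],
    [0,0,0,0,0,6,-1],
    [0,0,0,0,0,6,-1],
    [0,0,0,0,0,6,-1],
    [0,0,0,0,0,6,-1],
    [0,0,0,0,0,6,-1],
    [0,0,0,0,0,5.6,-1],
    [0,0,0,0,0,0,-1],
    [0,0,0,0,0,0,-1],
  ],
)

```text
t: 6.15
tcp_pos: [0.4656, 0.0345, 0.1087]
tool_rot: [0.995, 0.101, 0.001, 0.0]
force: [-0.9, 0.3, 5.5]
finger_gap: 0.153
gripper_force: 42.2
```

```bash
python3 -c "
from h import *
rep()"
```

```text
6.15 [0.4656 0.0345 0.1087] yaw 11.62 z [ 2.3e-03 -3.0e-04 -1.0e+00] dtool [-0.0006  0.0004 -0.0253] [-0.92  0.31  5.46] [-0.044  0.082 -0.171] 0.153 42.1705289395868
```

Call:
drive_tool(
  plan=[
    [0,0,0,0,0,0,0.2],
    [0,0,0,0,0,0,0.2],
    [0,0,0,0,0,0,0.2],
    [0,0,-0.04,0,0,0,1],
    [0,0,-0.045,0,0,0,1],
    [-0.025,0,0,0,0,0,1],
    [0,0,0,0,0,0,1],
    [0,0,0,0,0,0,1],
  ],
)

```text
t: 6.95
tcp_pos: [0.4399, 0.0297, 0.1924]
tool_rot: [0.995, 0.101, -0.0, -0.0]
force: [0.4, -0.6, -0.2]
finger_gap: 0.999
gripper_force: 0.0
```

```bash
python3 - <<'E'
from h import *
rep(); d=bar('wrist',(.465,.0345));save(d,'w4.png')
H,W=d['z_map'].shape;vv,uu=np.mgrid[:H,:W];P=depthpts(d,np.c_[uu.ravel(),vv.ravel()])
A=np.array([.465,.0345]);r=np.hypot(*(P[:,:2]-A).T);m=(P[:,2]>.086)&(P[:,2]<.093)&(r>.056)&(r<.075)&(P[:,0]<.44)
q=P[m];D=q[:,:2].mean(0)-A;print(m.sum(),q.mean(0),np.hypot(*D),np.degrees(np.arctan2(*D[::-1])),cv2.minAreaRect((q[:,:2]*1000).astype(np.float32)))
E
```

```text
6.95 [0.4399 0.0297 0.1924] yaw 11.63 z [-4.e-04  3.e-04 -1.e+00] dtool [0.0255 0.0009 0.0584] [ 0.45 -0.56 -0.24] [0.007 0.012 0.025] 0.999 0.0
wrist 1312 z 0.1427 ((465.05352783203125, 34.62639617919922), (44.19209671020508, 13.640625953674316), 12.146378517150879) ((465.0439147949219, 34.31317138671875), 22.339303970336914)
wrist 2912 z 0.1152 ((466.0997009277344, 34.676239013671875), (58.69186782836914, 61.02092742919922), 15.205194473266602) ((465.0613708496094, 34.29526901245117), 30.749223709106445)
108 [0.40136352 0.02107678 0.089263  ] 0.06503679474892297 -168.08887089468314 ((401.01373291015625, 20.646831512451172), (13.680877685546875, 6.243497848510742), 11.590888023376465)
```

View pics/w4.png

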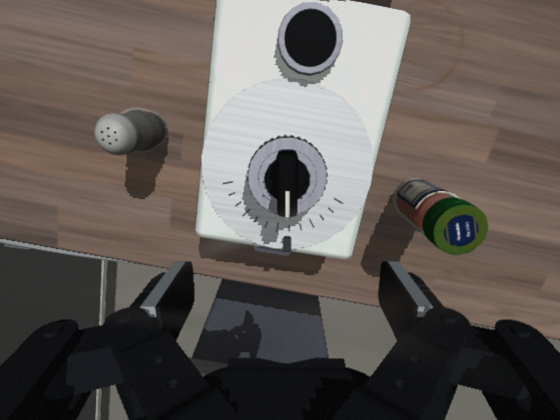

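The pointer lies at 12.1° and the tab at 11.7–11.9°, so they're aligned within 0.5°. In the picture the pointer at (288,205) lines up with the tab at (287,240). Next I'll centre, turn back to yaw≈50° so the pads stay clear of the pointer, and descend to the ring.

Call:
drive_tool(
  plan=[
    [0.0255,0.0005,0,0,0,0,1],
    [0,0,0,0,0,-7.7,1],
    [0,0,0,0,0,-7.7,1],
    [0,0,0,0,0,-7.7,1],
    [0,0,0,0,0,-7.7,1],
    [0,0,0,0,0,-7.7,1],
    [0,0,0.03,0,0,0,1],
    [0,0,0,0,0,0,1],
    [0,0,0,0,0,0,1],
  ],
)

```text
t: 7.9
tcp_pos: [0.465, 0.0344, 0.1617]
tool_rot: [0.906, 0.424, -0.001, -0.001]
force: [1.0, 0.6, 1.6]
finger_gap: 1.002
gripper_force: 0.0
```

```bash
python3 -c "
from h import *
rep(.069,(.465,.0344))"
```

```text
7.9 [0.465  0.0344 0.1617] yaw 50.15 z [-2.9e-03  6.0e-04 -1.0e+00] dtool [0.0001 0.0002 0.0927] [1.02 0.64 1.6 ] [ 0.    -0.005 -0.017] 1.002 0.0
```

Call:
drive_tool(
  plan=[
    [0,0,0.025,0,0,0,1],
    [0,0,0.025,0,0,0,1],
    [0,0,0.015,0,0,0,1],
    [0,0,0.014,0,0,0,1],
    [0,0,0,0,0,0,1],
  ],
)

```text
t: 8.4
tcp_pos: [0.4652, 0.0343, 0.0829]
tool_rot: [0.906, 0.424, -0.001, -0.001]
force: [0.2, 0.4, 0.3]
finger_gap: 1.0
gripper_force: 0.0
```

Call:
drive_tool(
  plan=[
    [0,0,0.007,0,0,0,1],
    [0,0,0.007,0,0,0,1],
    [0,0,0,0,0,0,1],
    [0,0,0,0,0,0,1],
  ],
)

```text
t: 8.8
tcp_pos: [0.4654, 0.0342, 0.0698]
tool_rot: [0.906, 0.424, 0.0, 0.0]
force: [-0.2, 0.5, -0.1]
finger_gap: 1.004
gripper_force: 0.0
```

```bash
python3 - <<'E'
from h import *
rep(.069,(.465,.0344))
d=snap('wrist');save(d,'w5.png')
E
```

```text
8.8 [0.4654 0.0342 0.0698] yaw 50.16 z [ 3.e-04 -0.e+00 -1.e+00] dtool [-0.0002 -0.0004  0.0008] [-0.23  0.5  -0.05] [ 0.031 -0.021 -0.055] 1.004 0.0
```

View pics/w5.png

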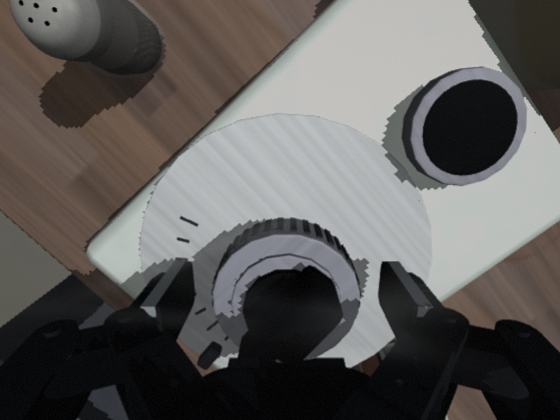

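The ring, centred near (287,290), lies between the pads at (185,290) and (390,290), with no contact yet. Now I close firmly.

Call:
drive_tool(
  plan=[
    [0,0,0,0,0,0,0.5],
    [0,0,0,0,0,0,0.4],
    [0,0,0,0,0,0,0.2],
    [0,0,0,0,0,0,0.2],
  ],
  newtons=75,
)

```text
t: 9.25
tcp_pos: [0.4654, 0.0343, 0.0705]
tool_rot: [0.906, 0.424, 0.0, 0.0]
force: [-0.7, 0.8, 7.5]
finger_gap: 0.679
gripper_force: 78.2
```

```bash
python3 -c "
from h import *
rep(.069,(.465,.0344))"
```

```text
9.25 [0.4654 0.0343 0.0705] yaw 50.15 z [ 7.e-04  0.e+00 -1.e+00] dtool [-0.0002 -0.0003  0.0015] [-0.66  0.85  7.5 ] [0.121 0.219 0.035] 0.679 78.22221742942929
```

Call:
drive_tool(
  plan=[
    [0,0,0,0,0,4,0.2],
    [0,0,0,0,0,4,0.2],
    [0,0,0,0,0,4,0.2],
    [0,0,0,0,0,4,0.2],
  ],
)

```text
t: 9.65
tcp_pos: [0.4653, 0.0343, 0.0705]
tool_rot: [0.956, 0.292, 0.0, 0.0]
force: [-1.3, 0.6, 7.5]
finger_gap: 0.679
gripper_force: 78.2
```

```bash
cat > r.py <<'E'
from h import *
s=manip.sense();M=R.from_quat(s['tool_rot']).as_matrix()
print(round(s['t'],2),'yaw',np.degrees(np.arctan2(M[1,0],M[0,0])).round(2),s['ft_torque'].round(3),s['force'].round(1),round(float(s['finger_gap']),3),round(float(s['gripper_force']),1),'tau6',round(float(s['tau'][5]),3))
E
python3 r.py
```

```text
9.65 yaw 34.0 [0.174 0.227 0.068] [-1.3  0.6  7.5] 0.679 78.2 tau6 -0.413
```

Call:
drive_tool(
  plan=[
    [0,0,0,0,0,3,0.2],
    [0,0,0,0,0,3,0.2],
  ],
)

```text
t: 9.85
tcp_pos: [0.4653, 0.0344, 0.0705]
tool_rot: [0.97, 0.242, 0.0, 0.0]
force: [-1.3, -0.2, 7.7]
finger_gap: 0.675
gripper_force: 78.2
```

```bash
python3 r.py
```

```text
9.85 yaw 28.05 [0.185 0.194 0.036] [-1.3 -0.2  7.7] 0.675 78.2 tau6 -0.297
```

Call:
drive_tool(
  plan=[
    [0,0,0,0,0,2.5,0.2],
    [0,0,0,0,0,2.5,0.2],
  ],
)

```text
t: 10.05
tcp_pos: [0.4653, 0.0344, 0.0705]
tool_rot: [0.98, 0.2, 0.0, 0.0]
force: [-0.4, 1.3, 7.9]
finger_gap: 0.684
gripper_force: 78.2
```

```bash
python3 r.py
```

```text
10.05 yaw 23.06 [0.157 0.158 0.059] [-0.4  1.3  7.9] 0.684 78.2 tau6 -0.242
```

Call:
drive_tool(
  plan=[
    [0,0,0,0,0,2,0.2],
    [0,0,0,0,0,2,0.2],
  ],
)

```text
t: 10.25
tcp_pos: [0.4653, 0.0344, 0.0705]
tool_rot: [0.986, 0.166, 0.0, 0.0]
force: [-0.5, 2.1, 7.6]
finger_gap: 0.684
gripper_force: 78.2
```

```bash
python3 r.py
```

```text
10.25 yaw 19.08 [0.145 0.236 0.08 ] [-0.5  2.1  7.6] 0.684 78.2 tau6 -0.185
```

Call:
drive_tool(
  plan=[
    [0,0,0,0,0,2,0.2],
    [0,0,0,0,0,2,0.2],
  ],
)

```text
t: 10.45
tcp_pos: [0.4653, 0.0344, 0.0705]
tool_rot: [0.991, 0.131, 0.0, 0.0]
force: [-0.0, 1.2, 7.1]
finger_gap: 0.681
gripper_force: 78.2
```

```bash
python3 r.py
```

```text
10.45 yaw 15.08 [0.166 0.168 0.1  ] [-0.   1.2  7.1] 0.681 78.2 tau6 -0.186
```

Call:
drive_tool(
  plan=[
    [0,0,0,0,0,2,0.2],
    [0,0,0,0,0,2,0.2],
  ],
)

```text
t: 10.65
tcp_pos: [0.4653, 0.0344, 0.0705]
tool_rot: [0.995, 0.097, 0.0, -0.0]
force: [-2.2, 0.7, 6.7]
finger_gap: 0.678
gripper_force: 78.2
```

```bash
python3 r.py
```

```text
10.65 yaw 11.08 [0.159 0.186 0.042] [-2.2  0.7  6.7] 0.678 78.2 tau6 -0.186
```

Call:
drive_tool(
  plan=[
    [0,0,0,0,0,2,0.2],
    [0,0,0,0,0,2,0.2],
  ],
)

```text
t: 10.85
tcp_pos: [0.4653, 0.0344, 0.0705]
tool_rot: [0.998, 0.063, 0.0, 0.0]
force: [-0.9, 0.7, 7.2]
finger_gap: 0.68
gripper_force: 78.2
```

```bash
python3 r.py
```

```text
10.85 yaw 7.21 [0.317 0.199 0.563] [-0.9  0.7  7.2] 0.68 78.2 tau6 0.351
```

Call:
drive_tool(
  plan=[
    [0,0,0,0,0,2,0.2],
    [0,0,0,0,0,2,0.2],
  ],
)

```text
t: 11.05
tcp_pos: [0.4653, 0.0344, 0.0705]
tool_rot: [1.0, 0.028, 0.0, 0.0]
force: [-0.4, 1.4, 6.7]
finger_gap: 0.676
gripper_force: 78.2
```

```bash
python3 r.py
```

```text
11.05 yaw 3.25 [0.332 0.201 0.555] [-0.4  1.4  6.7] 0.676 78.2 tau6 0.323
```

It bound between yaw 11.1° and 7.2°: the torque stepped from about 0.05 to 0.56 N m. Another 5° puts the ring 9–13° past binding.

Call:
drive_tool(
  plan=[
    [0,0,0,0,0,2.5,0.2],
    [0,0,0,0,0,2.5,0.2],
    [0,0,0,0,0,0,0.2],
    [0,0,0,0,0,0,0.2],
    [0,0,0,0,0,0,0.2],
  ],
)

```text
t: 11.55
tcp_pos: [0.4653, 0.0344, 0.0705]
tool_rot: [1.0, -0.015, 0.0, 0.0]
force: [-1.5, 1.2, 8.2]
finger_gap: 0.68
gripper_force: 78.3
```

```bash
python3 r.py
```

```text
11.55 yaw -1.75 [0.206 0.236 0.324] [-1.5  1.2  8.2] 0.68 78.3 tau6 0.323
```

Call:
drive_tool(
  plan=[
    [0,0,0,0,0,0,0.6],
    [0,0,0,0,0,0,1],
    [0,0,0,0,0,0,1],
    [0,0,0,0,0,0,1],
  ],
)

```text
t: 11.95
tcp_pos: [0.4653, 0.0342, 0.0695]
tool_rot: [1.0, -0.016, -0.0, -0.0]
force: [-1.1, 0.3, -0.3]
finger_gap: 1.0
gripper_force: 0.0
```

Call:
drive_tool(
  plan=[
    [0,0,-0.03,0,0,0,1],
    [0,0,-0.04,0,0,0,1],
    [0,0,-0.05,0,0,0,1],
    [-0.025,0,0,0,0,0,1],
    [0,0,0,0,0,0,1],
    [0,0,0,0,0,0,1],
  ],
)

```text
t: 12.55
tcp_pos: [0.44, 0.0351, 0.1893]
tool_rot: [1.0, -0.016, -0.0, -0.0]
force: [1.0, -0.8, -0.5]
finger_gap: 0.999
gripper_force: 0.0
```

```bash
python3 r.py; python3 -c "
from h import *
d=bar('wrist',(.465,.0345));save(d,'w6.png')
for n,uv,z in[('salt',(141,252),.09),('spice',(261,260),.106)]: print(n,depthpts(snap('top'),uv))"
```

```text
12.55 yaw -1.86 [-0.038  0.028 -0.042] [ 1.  -0.8 -0.5] 0.999 0.0 tau6 -0.001
wrist 1357 z 0.1427 ((465.30731201171875, 34.3968505859375), (43.676734924316406, 14.06315803527832), 11.56898307800293) ((465.44427490234375, 33.65174102783203), 22.273849487304688)
wrist 2958 z 0.1151 ((466.0801696777344, 34.3455924987793), (58.94937515258789, 61.1734733581543), 4.646706581115723) ((465.05645751953125, 34.185359954833984), 30.748992919921875)
salt [[0.45287848 0.02685847 0.53212496]]
spice [[ 0.45157772 -0.11475068  0.10795496]]
```

View pics/w6.png

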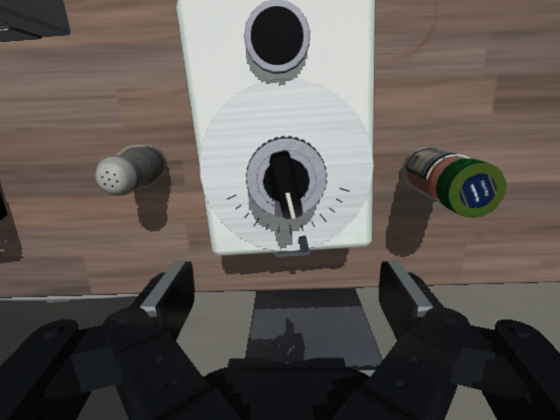

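The last view shows the pointer at (292,205) lined up with the tab at (304,243). The bar still measures 11.6°, the neighbours stand where they were, and the gripper is clear.

```bash
python3 -c "
from station import manip
print(manip.sign_off())"
```

```text
the job is handed in; nothing more can be done
None
```

The job is handed in: the pointer measured within about 0.5° of the index tab, the lock ring was turned about 9–13° past where it bound (judged from wrist torque, as I had no collet reading), and nothing round the mill was touched.

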